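Raise the retaining ring one hole and stow the spray can

TASK

Get the spray can ready for the drive: squeeze in the sprung button of the bottle holder and slide the riser up with its ring, gently, until the button pops out of the next hole. Then stand the can upright in the holder, down through the ring onto the base. Do not strain the button, and leave the other things as they are.

Things in the scene. Friction and masses are not known exactly. Their poses are not given: they have to be found in the camera images.
- holder: bottle holder fixed to the worktop: grey base plate 110 x 190 x 8, square steel post, aluminium riser sleeved over it, ring beside it. Origin on the worktop under the post's axis; z up; the button faces -x; ring axis 95 mm toward -y. Riser: square tube 26 x 26, sides parallel to x and y, top at 189 mm when lowered
- riser (a joint): height of the riser and its ring above the present, lower hole (m): 0 lowered, where its foot sits on the socket; up is positive. Weighs 0.5 kg, needs 5 to 9 N to slide up: left between two holes it drops back. The next hole is in the dark index plate on the riser's front, trimmed by hand in its slots: the button may meet it anywhere from 40 to 60 mm of rise; 1.5 mm play in the holes
- button_tip (a point): crown of the sprung button as it stands out, 160 mm above the worktop in the riser's front (-x) face, 6 mm proud of it; it stays at this height. Steel pin, 10 mm diameter, bevelled end, spring 2 N out, 4 N flush; stands 20 N along the tube. Squeezed flush it ducks as the riser slides. The lowered riser's top is 29 mm above; button to back face 32 mm, 26 mm pressed
- ring (a point): centre of the retaining ring on the riser: bore 68 mm, outside 75 mm, 16 mm high (8 mm above and below this point), axis upright, 95 mm from the riser's axis. 80 mm above the worktop when lowered
- seat (a point): centre of the holder's base where the can stands, straight below the ring: flat, 8 mm above the worktop, inside a low steel rim of bore 66 mm, 8 mm high
- can_mid (a point): centre of the spray can, half-way up: a round can with cap, 57 mm diameter (cap 54 mm, the top 45 mm), 217 mm tall, 0.17 to 0.35 kg, standing on the worktop to the right of the holder; z along its axis
- spanner: open-end spanner 27 x 147 x 8 mm lying at the front right, origin under its middle; to be left alone
- syringe: 10 ml syringe 30 x 104 x 17 mm lying at the front left, origin under its middle; to be left alone
- dropper_bottle: amber dropper bottle, 34 mm diameter, 102 mm tall, standing behind the can's place, origin under its middle; to be left alone
Not all that is in view belongs to the job. Leave any brown or green look-alike of the part that bears can_mid alone.

How it is judged:
By the outcome, as a careful person would: the job done as asked, in the order asked, and still so for the second after the job is handed in, with the robot touching nothing.
It also fails if it takes over 61 s, if anything falls off the work surface, if the arm or the gripper's body presses on something with over 40 N, if the wrist force passes 120 N, or if a joint passes its speed limit or range.

ROBOT

A 6-joint arm with a two-finger parallel gripper is mounted at the origin on a cart in front of the work surface, level with it; the furniture and walls round the work are solid. World frame = base frame: x ahead of the robot, y to its left, z up, the work surface at z = 0. Lengths are in mm, angles in rad, forces in N, time in s.
With the tool pointing down it reaches from about 400 to 925 mm from the base axis. Payload 12.5 kg.
Tool frame: the origin (TCP) lies at the very end of the fingers, on their centre line; the grasp point (between the pads) lies env.hold_point_z behind it (env.hold_point_z is the distance from the TCP to the grasp point, in mm); y points along the fingers, z is the direction in which the jaws open and shut, and the axes are right-handed (so a half turn about y gives the same grasp; the last joint's range is limited). The gripper opens to 95 mm and grips with 3 to 60 N. Pads are 20 mm wide; open, the fingers measure 119 mm over their backs; the gripper's body (75 mm by 180 mm) begins 59 mm behind the grasp point.
Start: joints at [-1.318, 0.491, 1.559, -0, 1.092, -0.106], TCP at [219.493, -585.209, 214.661] pointing down, gripper open.
Joint ranges: [-3.1, 3.1], [-0.84, 2.19], [0.05, 2.79], [-1.13, 4.28], [0.06, 2.93], [-2.69, 2.69]. Speed limits (rad/s): [2.22, 2.22, 2.79, 3.14, 3.14, 3.14].

INTERFACE

Orientations are given as [roll, pitch, yaw] about the fixed x, y, z axes, in that order (R = Rz(yaw) Ry(pitch) Rx(roll)).
In Python, from cell import env gives the robot as it stands.
- The arm moves only by the shell command python3 -m inch 'ROWS'. ROWS is JSON, one flat list of numbers, 7 for each row, row after row: the shift along the tool's x, y, z in m, then the turn, a rotation vector about the tool's x, y, z in degrees, then the closure, from -1 (fully open) to 1 (shut). In form: [tx, ty, tz, ax, ay, az, hand, tx, ty, tz, ax, ay, az, hand, ...]. A call has 1 to 10 rows; each row shifts and turns the commanded pose from where the row before left it, along the tool's axes as they then stand; what a row does not reach is not made up. A row lasts 1/10 s, in which the tool goes at most 50 mm and 8.59 degrees, less where a joint would pass 70% of its speed; a pose out of reach is approached as far as the arm can. A call is refused whole if a number of a shift passes 0.05 or a number of a turn 8.59, either way. A call with a gripper value outside its range is refused whole. The fingers move at their own pace and stop on an object; the grip force is fixed at half the most. Time passes only in rows, so rows that do not move let the fingers close. It gives the time, the measured TCP pose, the force and the opening at its end, in the units of the state.
- env.state(): the state, without advancing time (a new reading comes with each control period).
- env.read_camera(name): name is "scene" or "side" or "wrist"; returns a dict with "pixels" (384x512x3 uint8, blue, green, red), "depth" (384x512 float32, mm along the optical axis (not along the pixel's ray), 0 where there is no reading), "mtx" (3x3 intrinsics, pixels), "k1" (the pictures are not rectified: a ray, as slopes to the right and down, at radius r is drawn at 1 + k1 r^2 times it, then the intrinsics apply), "R" (3x3) and "t" (3): a world point X has camera coordinates R X + t. Camera axes: x right, y down, z forward; pixel columns grow to the right and rows downward; lengths in mm; the calibration is good to about 2 mm. A picture is of the moment at which its call begins.
- env.job_done(): hands the job in, once; it reports no verdict.
The state is a dict: "t": time; "joints": joint angles; "qvel": joint speeds; "tau": joint torques, N m; "eef_pos": TCP position; "tcp_rot": TCP orientation; "ft_force": force on the tool from outside, world axes, zero at the start; "moment": the same for the moment, N m; "opening": opening from 0.0 (shut) to 1.0 (fully open).
Only numpy, scipy, OpenCV 4.12 (cv2) and the standard library are available. Lean on these libraries where they do the work, as an engineer would, in place of code of your own. Each camera call takes 0.05 s, during which the arm holds its last target.

## Working session

There is one attempt and no reset: what is moved stays moved. The work goes in short steps, Python scripts to look and compute and a shell command to move; the robot and the scene stay as the last step left them, time stands still between calls to the robot, and variables do not carry over. Pictures are saved under pics/ and viewed, and the job is handed in when it is done.

```bash
ls; mkdir -p pics; python3 - <<'E'
from cell import env
import cv2
print(env.state(), env.hold_point_z)
for n in ["scene","side","wrist"]:
    c=env.read_camera(n); cv2.imwrite(f"pics/{n}0.png",c["pixels"]); print(n,c["mtx"],c["k1"],c["R"],c["t"])
E
```

```text
pics
{'t': 0.0, 'joints': array([-1.31761679e+00,  4.91564053e-01,  1.55945104e+00, -2.23854390e-05,
        1.09172344e+00, -1.05638196e-01]), 'qvel': array([ 1.74670648e-03, -1.70490058e-03,  4.04318049e-05, -1.40871086e-04,
       -7.56930434e-04,  9.89743151e-04]), 'tau': array([ 1.76054738e-03, -6.12633634e+01, -2.58174795e+01,  6.93967100e-02,
        4.83470655e-02, -9.18673027e-05]), 'eef_pos': array([ 219.41014306, -584.95271369,  214.05841911]), 'tcp_rot': array([-1.57193790e+00,  1.01079896e-04, -2.78276464e+00]), 'ft_force': array([ 0.35876226, -0.05471384,  0.49573189]), 'moment': array([-0.034408  ,  0.01400401,  0.00279531]), 'opening': 0.9981399853355342} 18.8
scene [[385.21805621   0.         256.17368496]
 [  0.         385.21805621 195.8925021 ]
 [  0.           0.           1.        ]] 0.04114038114043421 [[-0.72408499 -0.68949648 -0.01719093]
 [-0.49336252  0.53520758 -0.68567213]
 [ 0.48196923 -0.48800354 -0.7277075 ]] [313.19076322 387.0155525  827.22262374]
side [[399.66980091   0.         252.2126803 ]
 [  0.         399.66980091 191.4955141 ]
 [  0.           0.           1.        ]] -0.08200426734315437 [[-0.83225725 -0.55402571  0.02008432]
 [-0.38461812  0.55092372 -0.74064293]
 [ 0.3992703  -0.62413025 -0.67159859]] [346.51400326 324.95334457 859.26384687]
wrist [[273.88384977   0.         257.69930237]
 [  0.         273.88384977 185.95154841]
 [  0.           0.           1.        ]] -0.009594524477925217 [[ 3.50426419e-01 -9.36589926e-01 -7.96589608e-04]
 [-9.10258498e-01 -3.40774491e-01  2.35164226e-01]
 [-2.20523902e-01 -8.16826550e-02 -9.71955324e-01]] [-623.47513333  -27.47583574  389.50215522]
```

View pics/scene0.png

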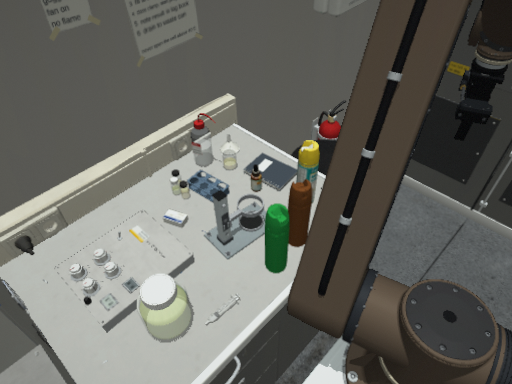

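View pics/side0.png

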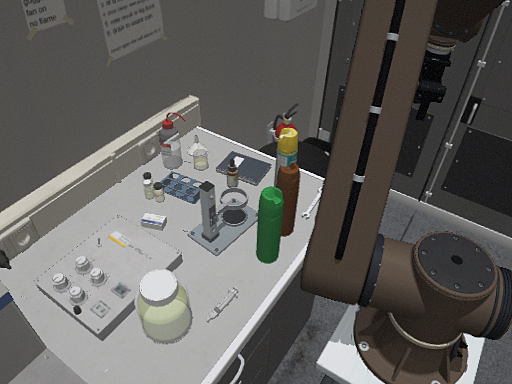

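View pics/wrist0.png

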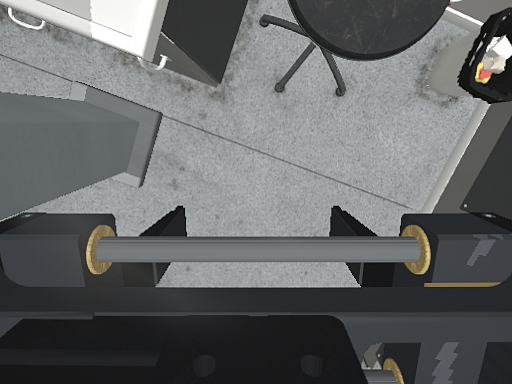

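The scene shows the holder post at about (222,215), ring at (250,212) and yellow-capped can at (309,170), with the green and brown look-alikes in front. The start wrist view shows only floor. Next I'll measure with depth.

```bash
cat > h.py <<'E'
import numpy as np, cv2
from cell import env
def und(c,uv):
    uv=np.asarray(uv,float).reshape(-1,2); K=c["mtx"]
    d=np.c_[(uv[:,0]-K[0,2])/K[0,0],(uv[:,1]-K[1,2])/K[1,1]]
    s=d.copy()
    for _ in range(20):
        s=d/(1+c["k1"]*(s**2).sum(1,keepdims=True))
    return s
def rays(c,uv):
    s=und(c,uv); R=np.array(c["R"]); t=np.array(c["t"])
    d=np.c_[s,np.ones(len(s))]@R
    return -R.T@t, d
def onz(c,uv,z):
    o,d=rays(c,uv); return o+d*((z-o[2])/d[:,2])[:,None]
def cloud(c):
    h,w=c["depth"].shape; u,v=np.meshgrid(np.arange(w),np.arange(h))
    o,d=rays(c,np.c_[u.ravel(),v.ravel()])
    return (o+d*c["depth"].reshape(-1,1)).reshape(h,w,3)
def proj(c,P):
    X=np.asarray(P,float).reshape(-1,3)@np.array(c["R"]).T+np.array(c["t"]); s=X[:,:2]/X[:,2:]
    s=s*(1+c["k1"]*(s**2).sum(1,keepdims=True)); K=c["mtx"]
    return np.c_[s[:,0]*K[0,0]+K[0,2],s[:,1]*K[1,1]+K[1,2]]
def tri(cs,uvs):
    A=np.zeros((3,3));b=np.zeros(3)
    for c,uv in zip(cs,uvs):
        o,d=rays(c,[uv]); d=d[0]/np.linalg.norm(d[0]); M=np.eye(3)-np.outer(d,d); A+=M;b+=M@o
    return np.linalg.solve(A,b)
E
python3 - <<'E'
from h import *
import pickle
D={n:env.read_camera(n) for n in ["scene","side"]}
pickle.dump(D,open("d0.pkl","wb"))
for n,(x,y,w,h) in {"scene":(160,120,200,150),"side":(140,110,200,150)}.items():
    c=D[n]; im=c["pixels"]; cv2.imwrite(f"pics/{n}z.png",cv2.resize(im[y:y+h,x:x+w],None,fx=4,fy=4,interpolation=cv2.INTER_CUBIC))
    P=cloud(c); ok=c["depth"]>0
    m=ok&(P[...,0]>300)&(P[...,0]<900)&(P[...,1]<500)&(P[...,1]>-500)&(P[...,2]>-30)
    hsv=cv2.cvtColor(im,cv2.COLOR_BGR2HSV)
    for nm,lo,hi in [("yellow",(20,120,100),(35,255,255)),("green",(45,120,40),(75,255,255)),("brown",(3,120,40),(15,255,200))]:
        k=m&(cv2.inRange(hsv,lo,hi)>0)
        nl,lab,st,ce=cv2.connectedComponentsWithStats(k.astype(np.uint8))
        for i in range(1,nl):
            if st[i,4]>60:
                Q=P[lab==i]; print(n,nm,st[i],np.percentile(Q,[2,50,98],axis=0).round(0).tolist())
E
```

```text
scene yellow [299 140  21  27 414] [[449.0, -274.0, 164.0], [465.0, -243.0, 200.0], [498.0, -231.0, 220.0]]
scene green [ 265  204   25   69 1438] [[358.0, -41.0, 16.0], [374.0, -9.0, 151.0], [404.0, 2.0, 219.0]]
scene brown [ 289  180   23   66 1216] [[371.0, -142.0, 13.0], [385.0, -109.0, 147.0], [414.0, -100.0, 219.0]]
side yellow [278 128  20  27 403] [[449.0, -271.0, 162.0], [466.0, -238.0, 198.0], [497.0, -228.0, 219.0]]
side green [ 257  187   27   76 1599] [[357.0, -38.0, 13.0], [375.0, -3.0, 144.0], [405.0, 5.0, 218.0]]
side brown [277 163  22  73 953] [[370.0, -142.0, 14.0], [383.0, -107.0, 162.0], [416.0, -98.0, 218.0]]
```

View pics/scenez.png

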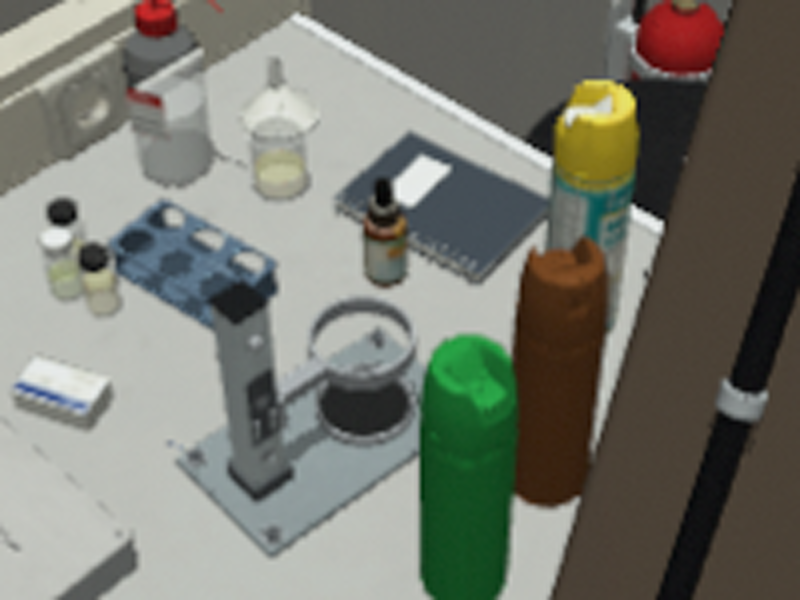

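View pics/sidez.png

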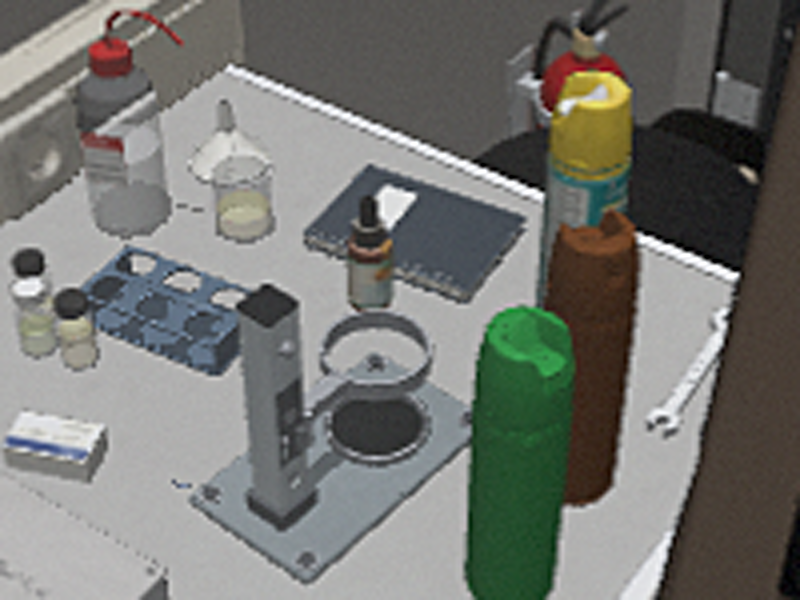

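The zooms show the riser cap at (240,300) in the scene zoom, the ring at (362,340), and the button on the face toward image right. Now I'll compute the holder geometry.

```bash
python3 - <<'E'
from h import *
import pickle
D=pickle.load(open("d0.pkl","rb")); 
for n,(x,y) in {"scene":(160,120),"side":(140,110)}.items():
    c=D[n]
    f=lambda L:np.array(L)/4+np.array([x,y])-0.375
    if n=="scene":
        top=f([(210,298),(237,283),(268,300),(240,317)]); pl=f([(178,460),(272,553),(420,450)]); btn=f([(255,340)]); ring=f([(362,335)]);seat=f([(366,405)])
    else:
        top=f([(240,302),(266,285),(300,300),(276,324)]); pl=f([(192,500),(310,580),(478,420)]); btn=f([(288,345)]); ring=f([(377,345)]);seat=f([(378,425)])
    T=onz(c,top,189); print(n,"top",T.round(0).tolist(),T.mean(0).round(1)); print("plate",onz(c,pl,8).round(0).tolist())
    print("btn",onz(c,btn,160).round(1),"ring",onz(c,ring,88).round(1),"seat",onz(c,seat,16).round(1))
    P=cloud(c)
    m=(P[...,0]>400)&(P[...,0]<650)&(P[...,1]<200)&(P[...,1]>-200)
    k=m&(P[...,2]>150)&(P[...,2]<200)
    Q=P[k]; print(np.percentile(Q,[2,50,98],axis=0).round(0).tolist())
    k=m&(abs(P[...,2]-8)<3); 
    k=m&(P[...,2]>182)&(P[...,2]<196); Q=P[k]; print("toppts",len(Q),Q.mean(0))
    # plate mask by colour
E
```

```text
scene top [[556.0, 23.0, 189.0], [553.0, 3.0, 189.0], [528.0, -0.0, 189.0], [530.0, 21.0, 189.0]] [541.6  11.8 189. ]
plate [[596.0, 41.0, 8.0], [491.0, 50.0, 8.0], [477.0, -82.0, 8.0]]
btn [[530.6  11.7 160. ]] ring [[531.5 -82.   88. ]] seat [[529.  -80.6  16. ]]
[[401.0, -109.0, 151.0], [530.0, 11.0, 179.0], [554.0, 26.0, 197.0]]
toppts 143 [513.61782495  -6.23846142 189.14387457]
side top [[554.0, 24.0, 189.0], [551.0, 3.0, 189.0], [526.0, 2.0, 189.0], [524.0, 27.0, 189.0]] [538.8  13.8 189. ]
plate [[594.0, 45.0, 8.0], [488.0, 54.0, 8.0], [478.0, -127.0, 8.0]]
btn [[528.1  13.  160. ]] ring [[530.4 -80.1  88. ]] seat [[528.2 -76.9  16. ]]
[[401.0, -108.0, 152.0], [529.0, 14.0, 179.0], [553.0, 29.0, 198.0]]
toppts 155 [502.57812172  -8.97377982 188.15244263]
```

```bash
python3 -m inch '[0,-0.04,0,0,0,0,-1, 0,-0.04,0,0,0,0,-1, 0,-0.04,0,0,-4,0,-1, 0,0,0,0,-8.5,0,-1, 0,0,0,0,-8.5,0,-1, 0,0,0,0,-8.5,0,-1, 0,0,0,0,-8.5,0,-1, 0,0,0,0,-8.5,0,-1, 0,0,0,0,-8.5,0,-1, 0,0,0,0,-8.4,0,-1]'; python3 - <<'E'
from h import *
D=env.read_camera("scene"); im=D["pixels"]; P=cloud(D); ok=D["depth"]>0
for z0,z1 in [(186,193),(140,185),(60,100)]:
    m=(abs(P[...,0]-540)<40)&(P[...,1]>-20)&(P[...,1]<45)&(P[...,2]>z0)&(P[...,2]<z1)
    Q=P[m]; print(len(Q),np.percentile(Q,[2,50,98],axis=0).round(1).tolist())
s=env.state(); print(s["eef_pos"],s["tcp_rot"],s["ft_force"],s["opening"])
cv2.imwrite("pics/s1.png",im)
E
```

```text
t: 1.25
eef_pos: [219.5, -585.1, 334.5]
tcp_rot: [-1.571, 0.0, -1.67]
ft_force: [-0.1, 0.2, -0.7]
opening: 0.997
98 [[527.5, -1.3, 187.2], [539.0, 12.7, 189.9], [554.3, 25.5, 192.1]]
169 [[524.1, 0.6, 141.5], [529.6, 21.3, 165.0], [553.8, 25.8, 184.1]]
165 [[524.5, -18.8, 61.6], [529.7, 14.0, 83.8], [553.5, 25.5, 97.8]]
[ 219.44680918 -585.13029944  334.50759914] [-1.57091968e+00  2.28666433e-04 -1.66114527e+00] [ 0.471653   -0.27280783 -0.33051687] 1.0026759012160198
```

```bash
python3 -m inch '[-0.039,0,0.016,0,0,0,-1, -0.039,0,0.016,0,0,0,-1, -0.039,0,0.016,0,0,0,-1, -0.039,0,0.016,0,0,0,-1, -0.039,0,0.016,0,0,0,-1, -0.039,0,0.016,0,0,0,-1, -0.039,0,0.016,0,0,0,-1, -0.039,0,0.016,0,0,0,-1, -0.039,0,0.016,0,0,0,-1, -0.039,0,0.016,0,0,0,-1]'; python3 -m inch '[-0.039,0,0.016,0,0,0,-1, -0.039,0,0.016,0,0,0,-1, -0.039,0,0.016,0,0,0,-1, -0.039,0,0.016,0,0,0,-1, -0.039,0,0.016,0,0,0,-1, -0.039,0,0.016,0,0,0,-1,0,0,0,0,0,0,-1]'
python3 - <<'E'
from h import *
for n in ["scene","side","wrist"]:
    D=env.read_camera(n); cv2.imwrite(f"pics/{n}2.png",D["pixels"])
    import pickle; pickle.dump(D,open(f"{n}2.pkl","wb"))
print(env.state()["eef_pos"])
E
```

```text
t: 2.3
eef_pos: [420.1, -212.6, 334.8]
tcp_rot: [-1.57, -0.0, -1.68]
ft_force: [1.1, -0.8, -0.3]
opening: 0.998
t: 3.0
eef_pos: [541.1, 11.9, 334.2]
tcp_rot: [-1.571, 0.001, -1.676]
ft_force: [0.3, 0.1, -0.3]
opening: 1.0
[539.45921754   8.17815776 334.43050085]
```

View pics/wrist2.png

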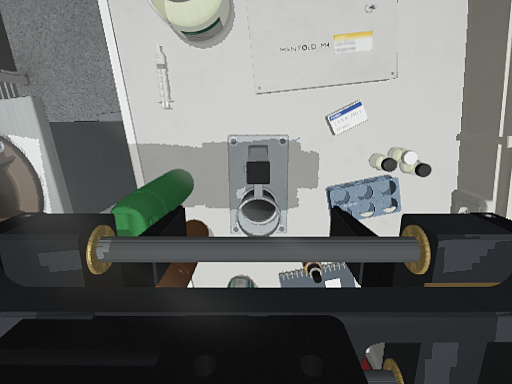

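View pics/side2.png

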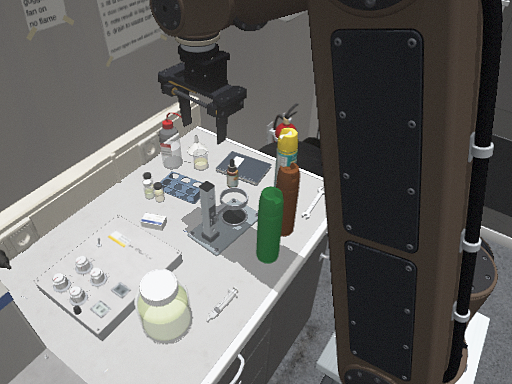

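The wrist view shows the plate at cols 228–289 and rows 135–237, almost square to the image, with the riser cap at (258,173) and the ring at (259,210).

```bash
python3 - <<'E'
from h import *
import pickle
D=pickle.load(open("wrist2.pkl","rb")); im=D["pixels"]; P=cloud(D)
crop=im[120:250,200:320]; cv2.imwrite("pics/w2z.png",cv2.resize(crop,None,fx=5,fy=5,interpolation=cv2.INTER_CUBIC))
m=(abs(P[...,2]-189)<6)&(abs(P[...,0]-540)<45)&(abs(P[...,1]-12)<45)&(D["depth"]>0)
v,u=np.where(m); print(len(u),u.min(),u.max(),v.min(),v.max(),P[m].mean(0))
r=cv2.minAreaRect(np.c_[u,v].astype(np.float32)); print(r, onz(D,[r[0]],189), onz(D,cv2.boxPoints(r),189).round(1).tolist())
m=(abs(P[...,2]-8)<3.5)&(abs(P[...,0]-540)<90)&(P[...,1]<80)&(P[...,1]>-170)&(D["depth"]>0)
nl,lab,st,ce=cv2.connectedComponentsWithStats(m.astype(np.uint8)); i=1+np.argmax(st[1:,4]); v,u=np.where(lab==i)
r=cv2.minAreaRect(np.c_[u,v].astype(np.float32)); b=onz(D,cv2.boxPoints(r),8); print(b.round(1).tolist()); 
for i in range(4):
    d=b[(i+1)%4]-b[i]; print(np.linalg.norm(d),np.degrees(np.arctan2(d[1],d[0])))
print(env.state()["eef_pos"],env.state()["tcp_rot"])
E
```

```text
543 246 269 161 183 [538.43167045  15.44617659 188.30888882]
((257.5, 172.0), (22.0, 23.0), 90.0) [[538.357692    15.57804235 189.        ]] [[526.5, 29.9, 189.0], [553.0, 27.1, 189.0], [550.5, 1.0, 189.0], [523.4, 3.9, 189.0]]
[[487.5, 56.0, 8.0], [595.8, 44.4, 8.0], [580.7, -142.6, 8.0], [462.7, -130.0, 8.0]]
108.8625529579436 -6.096413414626645
187.5984750607691 -94.6108802676649
118.68372452033401 173.93598270420526
187.66802719414522 82.38979056127845
[539.45921754   8.17815776 334.43050085] [-1.57129171e+00 -3.32945096e-04 -1.67740506e+00]
```

View pics/w2z.png

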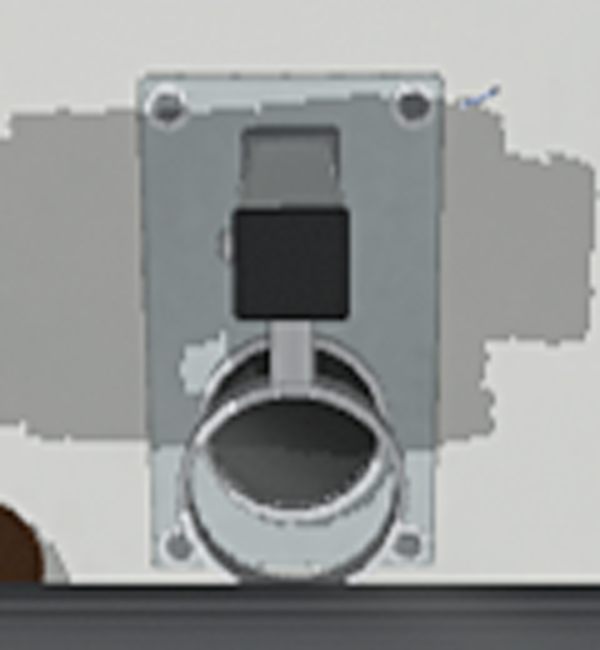

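```bash
python3 - <<'E'
from h import *
import pickle
D=pickle.load(open("d0.pkl","rb")); th=np.radians(-6.1); n=np.array([np.cos(th),np.sin(th),0]); p0=np.array([539.8,13.2,0])-13*n
for nm,x,y,L in [("scene",160,120,[(255,340),(265,372),(262,400),(258,440)]),("side",140,110,[(288,345),(290,380),(290,430),(288,460)])]:
    c=D[nm]; o,d=rays(c,np.array(L)/4+[x,y]-.375)
    for dd in d: print(nm,(o+dd*(n@(p0-o))/(n@dd)).round(0))
c=D["side"]; cv2.imwrite("pics/sz.png",cv2.resize(c["pixels"][170:250,185:265],None,fx=8,fy=8,interpolation=cv2.INTER_CUBIC))
E
```

```text
scene [527.  15. 165.]
scene [526.  10. 131.]
scene [527.  15. 107.]
scene [528.  21.  71.]
side [527.  14. 162.]
side [527.  15. 133.]
side [527.  18.  92.]
side [528.  21.  67.]
```

View pics/sz.png

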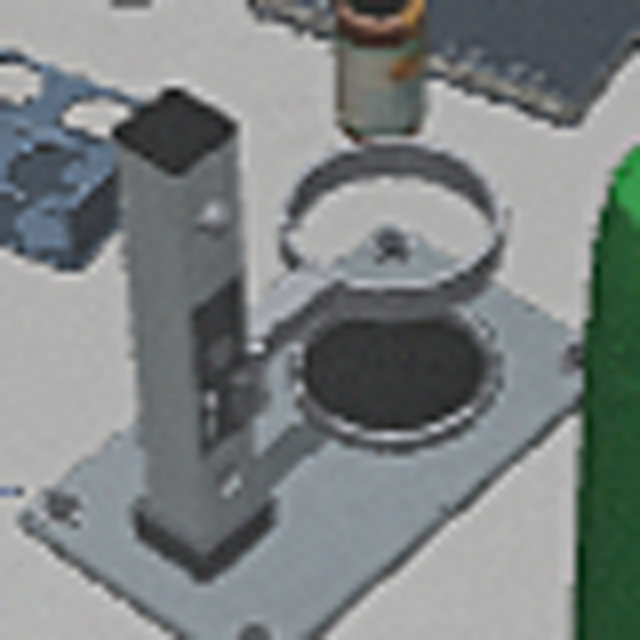

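Index plate spans z ≈ 70–133, so TCP at z ≈ 147 covers the button (155–165) and clears the plate.

```bash
python3 -m inch '[-0.005,0,0,0,0,0,-1, 0,0.04,0,0,0,0,-1, 0,0.04,0,0,0,0,-1, 0,0.04,0,0,0,0,-1, 0,0.03,0,0,0,0,-1, 0,0.02,0,0,0,0,-1, 0,0.017,0,0,0,0,-1, 0,0,0,0,0,0,-1,0,0,0,0,0,0,-1]'
python3 - <<'E'
from h import *
for n in ["scene","side","wrist"]:
    D=env.read_camera(n); cv2.imwrite(f"pics/{n}3.png",D["pixels"] if n=="wrist" else cv2.resize(D["pixels"][130:280,150:300],None,fx=4,fy=4,interpolation=cv2.INTER_CUBIC))
s=env.state();print(s["eef_pos"],s["ft_force"],s["moment"])
E
```

```text
t: 4.05
eef_pos: [540.4, 12.7, 148.2]
tcp_rot: [-1.571, -0.0, -1.678]
ft_force: [-0.1, 0.7, 0.1]
opening: 1.001
[540.68749204  13.05743976 148.73884152] [ 0.01567992 -0.81294944 -0.23202118] [-0.03348841 -0.09067086  0.02145829]
```

View pics/wrist3.png

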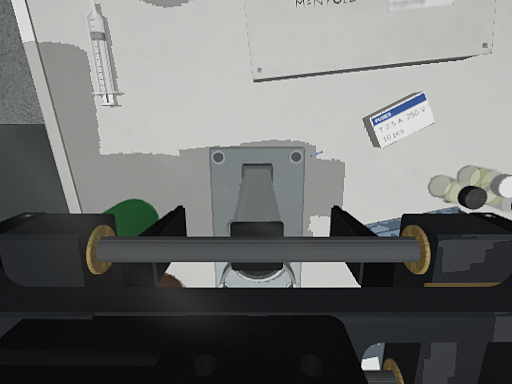

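View pics/side3.png

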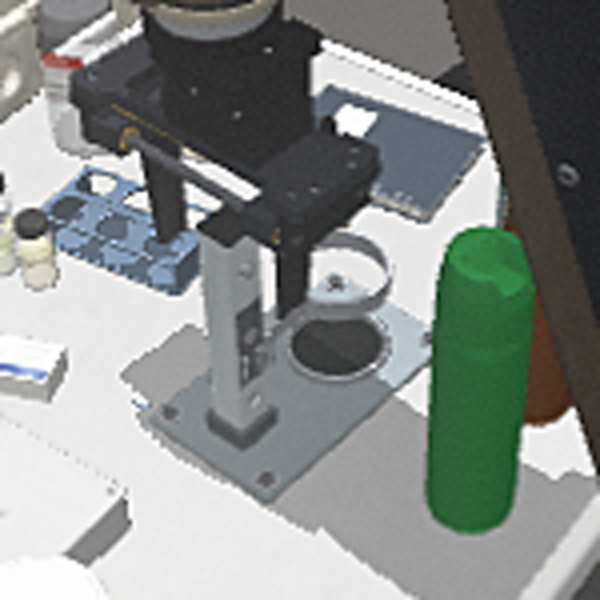

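```bash
python3 -m inch '[0,0,0,0,0,0,0,0,0,0,0,0,0,0.1,0,0,0,0,0,0,0.1,0,0,0,0,0,0,0.1]'; python3 -m inch '[0,0,0,0,0,0,0.3,0,0,0,0,0,0,0.3,0,0,0,0,0,0,0.3]';python3 -m inch '[0,0,0,0,0,0,0.4,0,0,0,0,0,0,0.4]';python3 -m inch '[0,0,0,0,0,0,0.46,0,0,0,0,0,0,0.46]'; python3 -c "
from h import *
s=env.state();print(s['opening']*95,s['eef_pos'],s['ft_force'],s['moment'])"
```

```text
t: 4.6
eef_pos: [540.3, 13.4, 147.7]
tcp_rot: [-1.571, -0.0, -1.676]
ft_force: [-0.5, -0.5, 0.3]
opening: 0.72
t: 4.9
eef_pos: [540.3, 13.3, 147.6]
tcp_rot: [-1.571, -0.0, -1.676]
ft_force: [0.4, 0.4, 0.0]
opening: 0.467
t: 5.1
eef_pos: [539.7, 13.4, 147.5]
tcp_rot: [-1.572, -0.0, -1.676]
ft_force: [-3.2, 0.5, 0.6]
opening: 0.322
t: 5.3
eef_pos: [540.1, 13.4, 147.5]
tcp_rot: [-1.571, -0.0, -1.676]
ft_force: [-1.8, 0.7, -0.3]
opening: 0.281
26.662617941549115 [540.10890027  13.37451187 147.47804571] [-1.84456927  0.73210261 -0.32173069] [0.05490658 0.35223683 0.00884377]
```

```bash
python3 -m inch '[0,0,0,0,0,0,0.5,0,0,0,0,0,0,0.6,0,0,0,0,0,0,1,0,0,0,0,0,0,1,0,0,0,0,0,0,1]'; python3 -c "
from h import *
s=env.state();print(s['opening']*95,s['eef_pos'],s['ft_force'],s['moment'])
for n in ['scene','side']:
    D=env.read_camera(n); cv2.imwrite(f'pics/{n}4.png',cv2.resize(D['pixels'][130:280,150:300],None,fx=4,fy=4,interpolation=cv2.INTER_CUBIC))"
```

```text
t: 5.8
eef_pos: [540.1, 13.4, 147.5]
tcp_rot: [-1.571, -0.0, -1.676]
ft_force: [-1.8, 0.5, -2.8]
opening: 0.283
26.851300901043196 [540.12326686  13.37743883 147.48552384] [-1.76318648  0.54376636 -2.78900578] [ 0.0627741   0.38208981 -0.01504053]
```

View pics/side4.png

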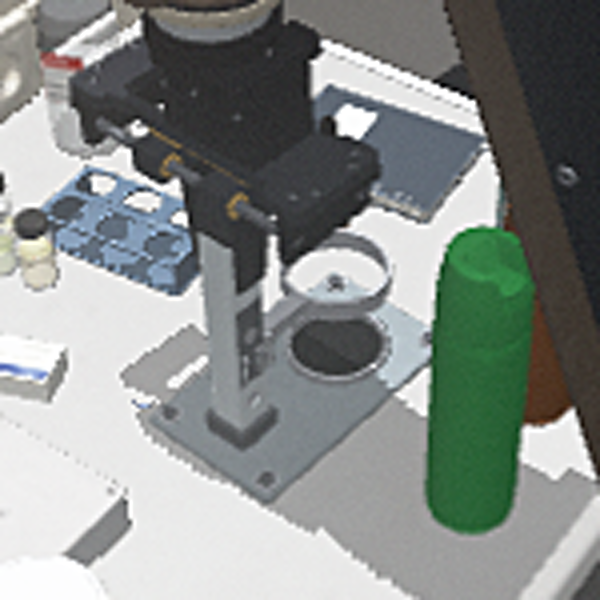

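The side view shows the fingers closed on the riser (230,240) over the button, and the opening reads 26.8 mm, so it's flush. A gentle first lift comes next.

```bash
for i in 1 2 3; do python3 -m inch '[0,-0.0005,0,0,0,0,1,0,-0.0005,0,0,0,0,1]' | grep -E "pos|force"; done
```

```text
eef_pos: [540.1, 13.4, 148.3]
ft_force: [-1.4, 1.5, -8.3]
eef_pos: [540.1, 13.4, 149.4]
ft_force: [-2.6, 1.4, -8.7]
eef_pos: [540.1, 13.4, 150.5]
ft_force: [-1.7, 0.7, -7.9]
```

```bash
python3 -m inch '[0,-0.001,0,0,0,0,1,0,-0.002,0,0,0,0,1,0,-0.002,0,0,0,0,1,0,-0.002,0,0,0,0,1,0,-0.002,0,0,0,0,1]' | grep -E "pos|force";python3 -m inch '[0,-0.002,0,0,0,0,1,0,-0.002,0,0,0,0,1,0,-0.002,0,0,0,0,1,0,-0.002,0,0,0,0,1,0,-0.002,0,0,0,0,1,0,-0.002,0,0,0,0,1,0,-0.002,0,0,0,0,1,0,-0.002,0,0,0,0,1,0,-0.002,0,0,0,0,1,0,-0.002,0,0,0,0,1]' | grep -E "pos|force"
python3 -c "
from h import *
s=env.state();print(s['opening']*95,s['eef_pos'],s['ft_force'],s['moment'])
for n in ['side','wrist']:
    D=env.read_camera(n); cv2.imwrite(f'pics/{n}5.png',D['pixels'] if n=='wrist' else cv2.resize(D['pixels'][130:280,150:300],None,fx=4,fy=4,interpolation=cv2.INTER_CUBIC))"
```

```text
eef_pos: [540.2, 13.4, 159.9]
ft_force: [-3.8, 0.7, -6.9]
eef_pos: [540.2, 13.4, 179.8]
ft_force: [-4.4, 1.2, -7.7]
26.932971740242102 [540.20741763  13.3539623  179.75364932] [-4.37170887  1.15167993 -7.65585581] [0.21521764 0.71159107 0.08646065]
```

View pics/side5.png

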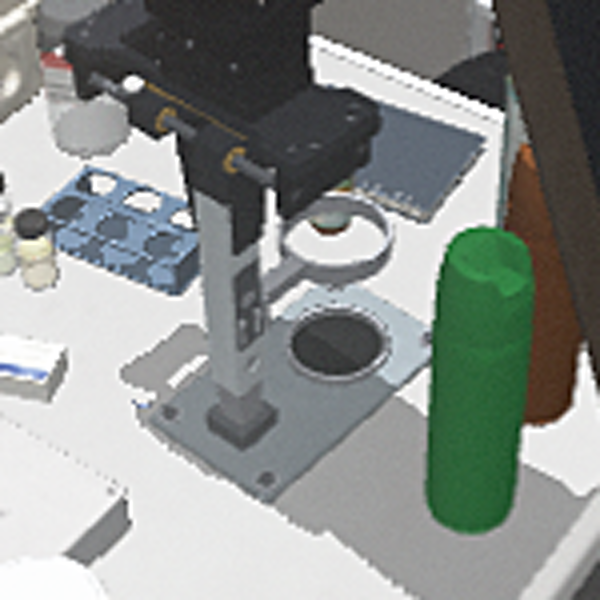

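```bash
python3 -m inch '[0,-0.001,0,0,0,0,1,0,-0.001,0,0,0,0,1,0,-0.001,0,0,0,0,1,0,-0.001,0,0,0,0,1,0,-0.001,0,0,0,0,1,0,-0.001,0,0,0,0,1]' | grep -E "pos|force"
```

```text
eef_pos: [540.2, 13.3, 185.7]
ft_force: [-4.6, 1.2, -7.0]
```

```bash
python3 -m inch '[0,-0.0005,0,0,0,0,1,0,-0.0005,0,0,0,0,1]' | grep -E "pos|force"
```

```text
eef_pos: [540.2, 13.4, 186.7]
ft_force: [-5.0, 2.1, -7.5]
```

```bash
python3 -m inch '[0,-0.0005,0,0,0,0,1,0,-0.0005,0,0,0,0,1]' | grep -E "pos|force"
```

```text
eef_pos: [540.2, 13.4, 187.7]
ft_force: [-5.5, 2.0, -7.3]
```

```bash
python3 -m inch '[0,-0.0005,0,0,0,0,1,0,-0.0005,0,0,0,0,1]' | grep -E "pos|force"
```

```text
eef_pos: [540.2, 13.4, 188.7]
ft_force: [-4.6, 1.3, -7.5]
```

```bash
python3 -m inch '[0,-0.0005,0,0,0,0,1,0,-0.0005,0,0,0,0,1]' | grep -E "pos|force"
```

```text
eef_pos: [540.2, 13.4, 189.7]
ft_force: [-4.8, 0.9, -6.8]
```

```bash
python3 -m inch '[0,-0.0005,0,0,0,0,1,0,-0.0005,0,0,0,0,1]' | grep -E "pos|force"
```

```text
eef_pos: [540.2, 13.4, 190.7]
ft_force: [-4.6, 1.6, -9.0]
```

```bash
python3 -m inch '[0,-0.0005,0,0,0,0,1,0,-0.0005,0,0,0,0,1]' | grep -E "pos|force"
```

```text
eef_pos: [540.2, 13.4, 191.7]
ft_force: [-5.3, 1.7, -7.8]
```

```bash
python3 -m inch '[0,-0.0005,0,0,0,0,1,0,-0.0005,0,0,0,0,1]' | grep -E "pos|force"
```

```text
eef_pos: [540.2, 13.4, 192.7]
ft_force: [-5.4, 0.7, -7.4]
```

```bash
python3 -m inch '[0,-0.0005,0,0,0,0,1,0,-0.0005,0,0,0,0,1]' | grep -E "pos|force"
```

```text
eef_pos: [540.2, 13.4, 193.7]
ft_force: [-4.9, 1.2, -8.4]
```

```bash
python3 -m inch '[0,-0.0005,0,0,0,0,1,0,-0.0005,0,0,0,0,1]' | grep -E "pos|force"
python3 -c "
from h import *
ims=[]
for n in ['side','scene']:
    D=env.read_camera(n); p=proj(D,[527,14,160])[0].astype(int); print(n,p); ims.append(cv2.resize(D['pixels'][p[1]-25:p[1]+25,p[0]-20:p[0]+20],None,fx=9,fy=9,interpolation=cv2.INTER_CUBIC))
cv2.imwrite('pics/z6.png',np.hstack(ims))"
```

```text
eef_pos: [540.2, 13.4, 194.7]
ft_force: [-4.7, 1.9, -7.4]
side [211 196]
scene [223 205]
```

View pics/z6.png

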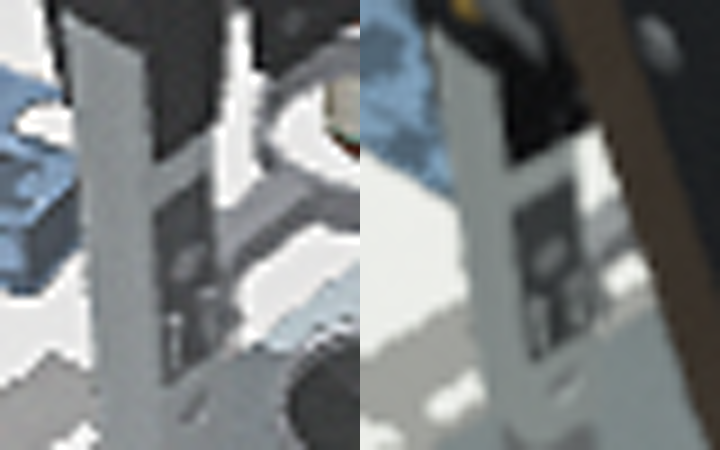

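```bash
python3 -m inch '[0,-0.0005,0,0,0,0,1,0,-0.0005,0,0,0,0,1]' | grep -E "pos|force"
```

```text
eef_pos: [540.2, 13.4, 195.7]
ft_force: [-5.6, 1.3, -7.9]
```

```bash
python3 -m inch '[0,-0.0005,0,0,0,0,1,0,-0.0005,0,0,0,0,1]' | grep -E "pos|force"
```

```text
eef_pos: [540.2, 13.4, 196.7]
ft_force: [-4.5, 1.2, -7.2]
```

```bash
python3 -m inch '[0,-0.0005,0,0,0,0,1,0,-0.0005,0,0,0,0,1]' | grep -E "pos|force"
```

```text
eef_pos: [540.2, 13.4, 197.7]
ft_force: [-5.7, 2.5, -7.3]
```

Rise is about 50 mm. I'll take one step at a time from here.

```bash
python3 -m inch '[0,-0.0005,0,0,0,0,1,0,-0.0005,0,0,0,0,1]' | grep -E "pos|force"
```

```text
eef_pos: [540.2, 13.4, 198.7]
ft_force: [-4.6, 1.0, -7.5]
```

```bash
python3 -m inch '[0,-0.0005,0,0,0,0,1]' | grep -E "pos|force"
```

```text
eef_pos: [540.2, 13.4, 199.2]
ft_force: [-4.6, 1.5, -6.7]
```

```bash
python3 -m inch '[0,-0.0005,0,0,0,0,1]' | grep -E "pos|force"
```

```text
eef_pos: [540.2, 13.4, 199.7]
ft_force: [-4.1, 2.2, -7.3]
```

```bash
python3 -m inch '[0,-0.0005,0,0,0,0,1]' | grep -E "pos|force"
```

```text
eef_pos: [540.2, 13.4, 200.2]
ft_force: [-5.8, 1.0, -8.0]
```

```bash
python3 -m inch '[0,-0.0005,0,0,0,0,1]' | grep -E "pos|force"; python3 -c "
from h import *
ims=[]
for n in ['side','scene']:
    D=env.read_camera(n); p=proj(D,[527,14,160])[0].astype(int); ims.append(cv2.resize(D['pixels'][p[1]-25:p[1]+25,p[0]-20:p[0]+20],None,fx=9,fy=9,interpolation=cv2.INTER_CUBIC))
cv2.imwrite('pics/z7.png',np.hstack(ims))"
```

```text
eef_pos: [540.2, 13.4, 200.9]
ft_force: [-7.2, 1.6, -0.7]
```

View pics/z7.png

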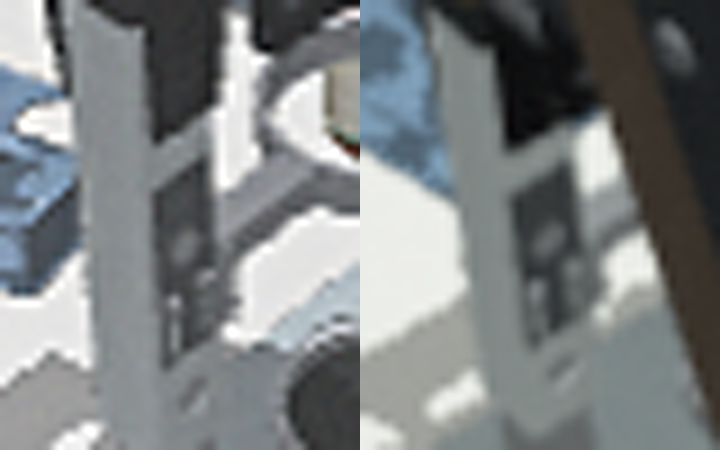

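Fz dropped from −8 to −0.7: the bevel has begun to enter the hole. Next is a hold row and a close look.

```bash
python3 -m inch '[0,0,0,0,0,0,1,0,0,0,0,0,0,1]' | grep -E "pos|force"; python3 -c "
from h import *
s=env.state();print(s['opening']*95,s['eef_pos'],s['ft_force'],s['moment'])"
```

```text
eef_pos: [540.3, 13.4, 201.4]
ft_force: [-7.9, 1.2, -0.9]
26.914945888669187 [540.25092919  13.36450595 201.35180911] [-7.87055555  1.24007909 -0.88869801] [0.19577459 1.09707166 0.04761246]
```

```bash
python3 -m inch '[0,-0.0003,0,0,0,0,1,0,0,0,0,0,0,1]' | grep -E "pos|force"; python3 -c "
from h import *
s=env.state();print(s['opening']*95,s['eef_pos'],s['ft_force'],s['moment'])
ims=[]
for n in ['side','scene']:
    D=env.read_camera(n); p=proj(D,[527,14,160])[0].astype(int); ims.append(cv2.resize(D['pixels'][p[1]-25:p[1]+25,p[0]-20:p[0]+20],None,fx=9,fy=9,interpolation=cv2.INTER_CUBIC))
cv2.imwrite('pics/z8.png',np.hstack(ims))"
```

```text
eef_pos: [540.2, 13.3, 201.6]
ft_force: [-7.4, 2.4, -1.2]
26.79994859156935 [540.24679013  13.34773286 201.57395588] [-7.39619243  2.40657719 -1.23739045] [0.24749032 1.00966716 0.0139133 ]
```

View pics/z8.png

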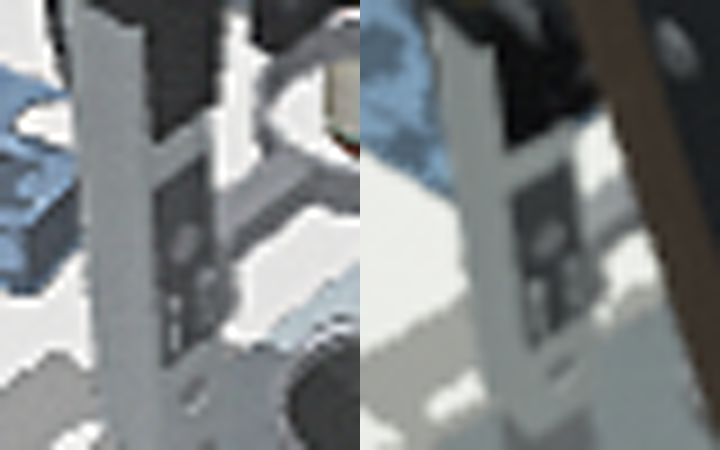

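```bash
python3 -m inch '[0,-0.0004,0,0,0,0,1,0,0,0,0,0,0,1]' | grep -E "pos|force"
```

```text
eef_pos: [540.2, 13.4, 201.8]
ft_force: [-5.7, 1.4, -2.6]
```

```bash
python3 -m inch '[0,-0.0004,0,0,0,0,1,0,0,0,0,0,0,1]' | grep -E "pos|force"
```

```text
eef_pos: [540.2, 13.4, 202.1]
ft_force: [-5.9, 1.6, -4.5]
```

```bash
python3 -m inch '[0,-0.0003,0,0,0,0,1,0,0,0,0,0,0,1]' | grep -E "pos|force"; python3 -c "
from h import *
ims=[]
for n in ['side','scene']:
    D=env.read_camera(n); p=proj(D,[527,14,160])[0].astype(int); ims.append(cv2.resize(D['pixels'][p[1]-25:p[1]+25,p[0]-20:p[0]+20],None,fx=9,fy=9,interpolation=cv2.INTER_CUBIC))
cv2.imwrite('pics/z9.png',np.hstack(ims))"
```

```text
eef_pos: [540.2, 13.4, 202.4]
ft_force: [-5.8, 3.0, -4.1]
```

View pics/z9.png

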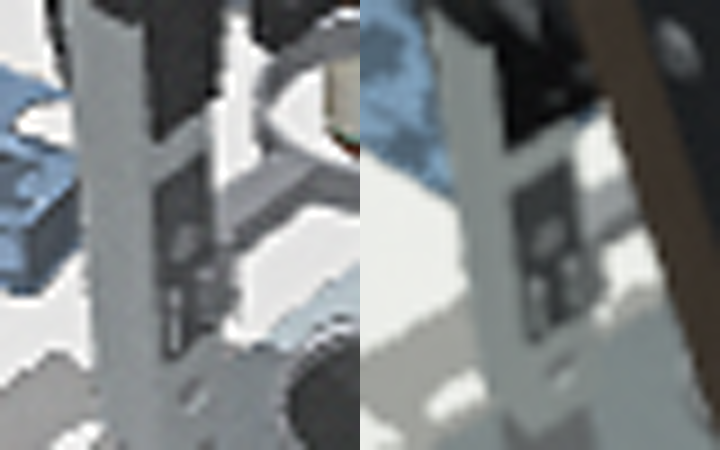

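```bash
python3 -m inch '[0,-0.0003,0,0,0,0,1]' | grep -E "pos|force"
```

```text
eef_pos: [540.2, 13.4, 202.6]
ft_force: [-6.4, 1.2, -5.4]
```

```bash
python3 -m inch '[0,0,0,0,0,0,1,0,0,0,0,0,0,1]' | grep -E "pos|force"
```

```text
eef_pos: [540.2, 13.4, 202.7]
ft_force: [-6.3, 0.5, -4.2]
```

```bash
python3 -m inch '[0,-0.0003,0,0,0,0,1]' | grep -E "pos|force"
```

```text
eef_pos: [540.2, 13.4, 202.9]
ft_force: [-5.7, 0.7, -5.3]
```

```bash
python3 -m inch '[0,-0.0003,0,0,0,0,1]' | grep -E "pos|force"
```

```text
eef_pos: [540.2, 13.3, 203.2]
ft_force: [-5.4, 1.2, -4.8]
```

Friction fell by about 2.5 N, which suggests the button no longer rubs inside and has popped out. A downward check will tell: the riser should rest on the button.

```bash
python3 -m inch '[0,0.0005,0,0,0,0,1,0,0.0005,0,0,0,0,1]' | grep -E "pos|force"
```

```text
eef_pos: [540.3, 13.3, 202.7]
ft_force: [-8.5, 0.9, 2.7]
```

```bash
python3 -m inch '[0,0.0005,0,0,0,0,1,0,0,0,0,0,0,1]' | grep -E "pos|force"; python3 -c "
from h import *
for n in ['side','scene','wrist']:
    D=env.read_camera(n); cv2.imwrite(f'pics/{n}10.png',D['pixels'])"
```

```text
eef_pos: [540.3, 13.4, 202.2]
ft_force: [-7.1, 1.7, -0.2]
```

```bash
python3 -m inch '[0,-0.0005,0,0,0,0,1,0,-0.0005,0,0,0,0,1,0,-0.0005,0,0,0,0,1,0,0,0,0,0,0,1]' | grep -E "pos|force"
```

```text
eef_pos: [540.2, 13.4, 203.3]
ft_force: [-5.3, 0.8, -4.1]
```

```bash
python3 -m inch '[0,-0.0003,0,0,0,0,1,0,0,0,0,0,0,1]' | grep -E "pos|force"
```

```text
eef_pos: [540.2, 13.4, 203.6]
ft_force: [-6.4, 0.5, -4.3]
```

```bash
python3 -m inch '[0,-0.0003,0,0,0,0,1,0,0,0,0,0,0,1]' | grep -E "pos|force"
```

```text
eef_pos: [540.3, 13.3, 203.9]
ft_force: [-6.5, 0.6, -3.3]
```

```bash
python3 -m inch '[0,-0.0003,0,0,0,0,1,0,0,0,0,0,0,1]' | grep -E "pos|force"; python3 -c "
from h import *
ims=[]
for n in ['side','scene']:
    D=env.read_camera(n); p=proj(D,[527,14,160])[0].astype(int); ims.append(cv2.resize(D['pixels'][p[1]-25:p[1]+25,p[0]-20:p[0]+20],None,fx=9,fy=9,interpolation=cv2.INTER_CUBIC))
cv2.imwrite('pics/z11.png',np.hstack(ims))"
```

```text
eef_pos: [540.3, 13.4, 204.2]
ft_force: [-5.8, 1.9, -4.0]
```

View pics/z11.png

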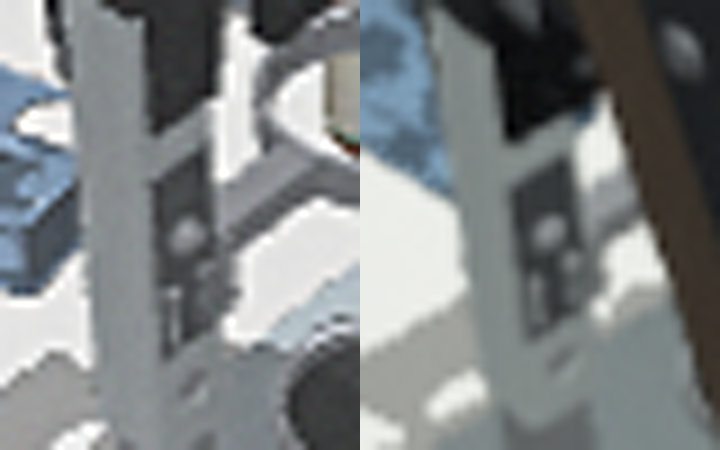

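The button now shows as a bright disc at (187,235) side / (548,232) scene, so it has popped. I'll confirm by lowering gently onto it.

```bash
python3 -m inch '[0,0.0005,0,0,0,0,1,0,0,0,0,0,0,1]' | grep -E "pos|force"
```

```text
eef_pos: [540.3, 13.4, 203.8]
ft_force: [-6.4, 1.3, -2.2]
```

```bash
python3 -m inch '[0,0.0005,0,0,0,0,1,0,0,0,0,0,0,1]' | grep -E "pos|force"
```

```text
eef_pos: [540.3, 13.4, 203.6]
ft_force: [-7.9, 1.4, -0.5]
```

```bash
python3 -m inch '[0,0.0004,0,0,0,0,1,0,0,0,0,0,0,1]' | grep -E "pos|force"
```

```text
eef_pos: [540.3, 13.4, 203.4]
ft_force: [-6.8, 1.4, 1.9]
```

Contact is firm at 203.4, where on the bevel it could sink to 202.2. I'll unload it, then release.

```bash
python3 -m inch '[0,-0.0003,0,0,0,0,1,0,0,0,0,0,0,0.4,0,0,0,0,0,0,0.2,0,0,0,0,0,0,-0.4,0,0,0,0,0,0,-0.4,0,0,0,0,0,0,-1,0,0,0,0,0,0,-1]'; python3 -c "
from h import *
ims=[]
for n in ['side','scene']:
    D=env.read_camera(n); p=proj(D,[527,14,160])[0].astype(int); ims.append(cv2.resize(D['pixels'][p[1]-25:p[1]+25,p[0]-20:p[0]+20],None,fx=9,fy=9,interpolation=cv2.INTER_CUBIC))
cv2.imwrite('pics/z12.png',np.hstack(ims)); cv2.imwrite('pics/side12.png',env.read_camera('side')['pixels'])"
```

```text
t: 16.55
eef_pos: [540.5, 13.3, 202.9]
tcp_rot: [-1.57, -0.0, -1.676]
ft_force: [-0.1, 0.5, 0.2]
opening: 0.669
```

View pics/z12.png

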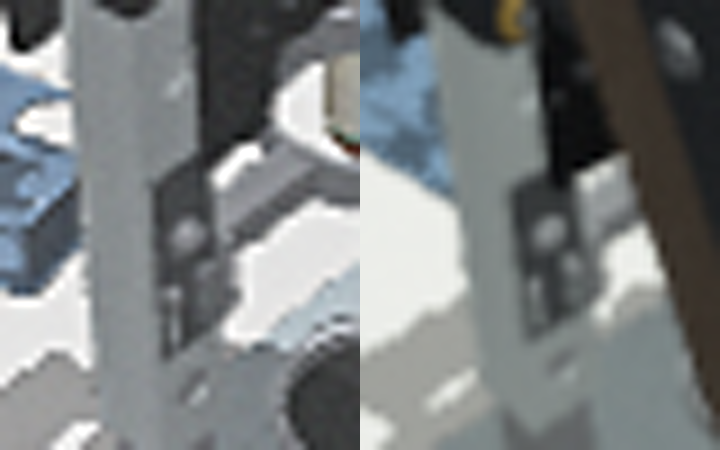

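Released: the riser stays up and the button disc shows at (187,232) / (548,230). I'll withdraw upward and re-measure the ring and can.

```bash
python3 -m inch '[0,-0.03,0,0,0,0,-1,0,-0.045,0,0,0,0,-1,0,-0.045,0,0,0,0,-1,0,-0.04,0,0,0,0,-1,0,0,0,0,0,0,-1,0,0,0,0,0,0,-1]'; python3 - <<'E'
from h import *
import pickle
for n in ["scene","side","wrist"]:
    D=env.read_camera(n); pickle.dump(D,open(n+"13.pkl","wb"))
    cv2.imwrite(f"pics/{n}13.png",D["pixels"] if n=="wrist" else cv2.resize(D["pixels"][120:270,160:360],None,fx=4,fy=4,interpolation=cv2.INTER_CUBIC))
    P=cloud(D); ok=D["depth"]>0
    # ring top ~ z=144
    if n!="wrist":
        m=ok&(abs(P[...,0]-530)<60)&(P[...,1]<-40)&(P[...,1]>-130)&(P[...,2]>115)&(P[...,2]<160)
        Q=P[m]; print(n,len(Q),Q.min(0),Q.max(0))
    m=ok&(abs(P[...,0]-540)<40)&(abs(P[...,1]-12)<30)&(P[...,2]>238)&(P[...,2]<256); print("top",P[m].mean(0) if m.any() else None)
    hsv=cv2.cvtColor(D["pixels"],cv2.COLOR_BGR2HSV)
    k=(cv2.inRange(hsv,(20,120,60),(35,255,255))>0)&ok&(P[...,2]>150)&(P[...,2]<230)&(P[...,1]<-200)
    if k.any():
        v,u=np.where(k);print("yellow",u.min(),u.max(),v.min(),v.max(),np.percentile(P[k],[2,50,98],axis=0).round(0).tolist())
print(env.state()["eef_pos"])
E
```

```text
t: 17.3
eef_pos: [540.2, 13.4, 362.9]
tcp_rot: [-1.57, -0.0, -1.676]
ft_force: [-0.1, 0.2, -1.0]
opening: 1.002
scene 248 [ 493.7470044  -119.08085634  129.03673529] [568.42832701 -40.00370553 148.81212274]
top [538.83981984  13.46169627 244.73352709]
side 308 [ 492.5218833  -117.55871627  127.47731237] [566.71465456 -40.08056849 145.94479914]
top [538.52940878  16.6617144  243.86995364]
yellow 277 297 127 154 [[448.0, -272.0, 162.0], [466.0, -239.0, 196.0], [498.0, -228.0, 219.0]]
top [538.47522082  15.48225346 244.53321573]
[539.89335555  13.38768886 361.23894838]
```

View pics/side13.png

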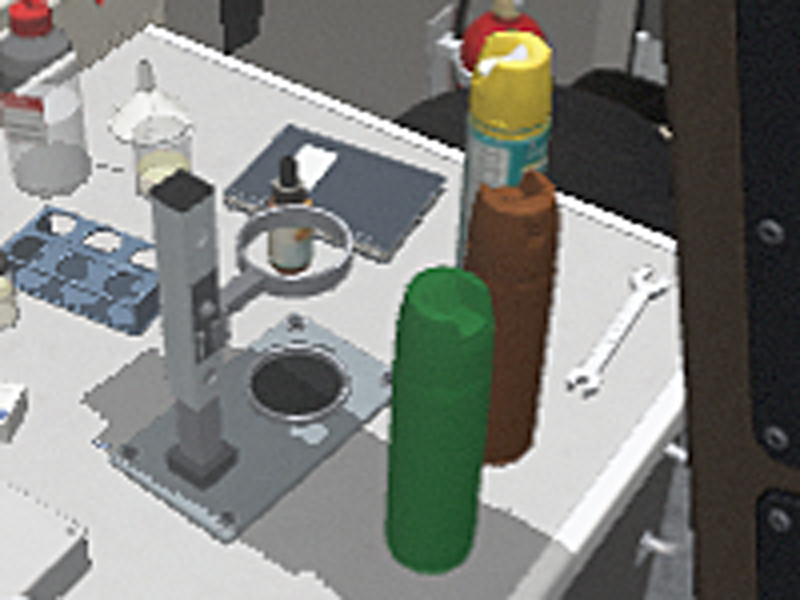

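View pics/scene13.png

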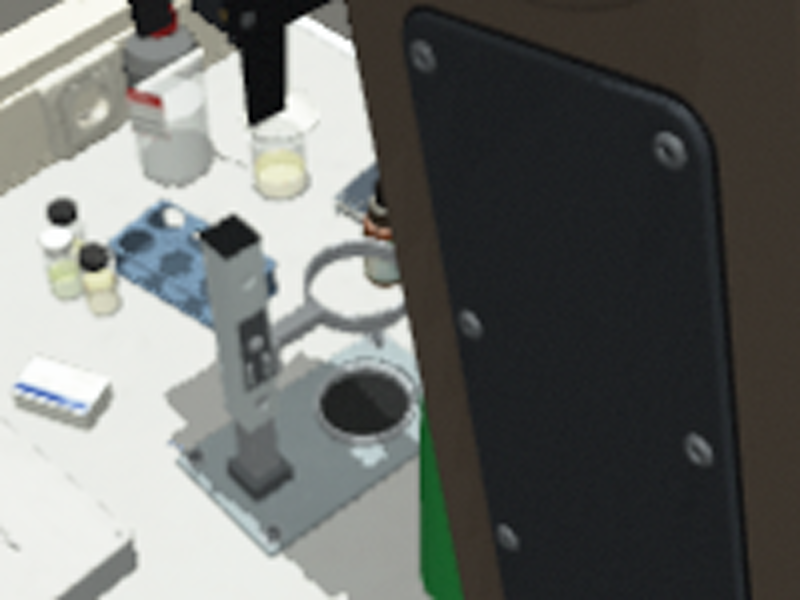

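View pics/wrist13.png

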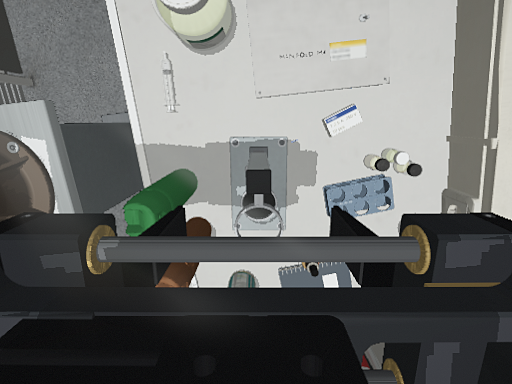

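Riser top is at 244.5 (a rise of ≈ 55.5 mm) and the ring is at ≈ (530,−81), which matches post + 95 mm. Now I'll fit the can's circle.

```bash
python3 - <<'E'
from h import *
import pickle
from scipy.optimize import least_squares
D0=pickle.load(open("d0.pkl","rb"))
for n,D in [("scene0",D0["scene"]),("side0",D0["side"]),("side13",pickle.load(open("side13.pkl","rb")))]:
    P=cloud(D); hsv=cv2.cvtColor(D["pixels"],cv2.COLOR_BGR2HSV)
    k=(cv2.inRange(hsv,(20,120,60),(35,255,255))>0)&(P[...,1]<-200)&(P[...,2]<205)&(P[...,2]>165)&(P[...,1]>-310)&(P[...,0]>420)&(P[...,0]<530)
    k=cv2.erode(k.astype(np.uint8),np.ones((3,3)))>0
    Q=P[k]
    r=least_squares(lambda c:np.hypot(Q[:,0]-c[0],Q[:,1]-c[1])-27,[477,-252],loss="soft_l1")
    print(n,len(Q),r.x,np.abs(r.fun).mean())
E
```

```text
scene0 149 [ 476.46793648 -258.8243824 ] 1.036289454535009
side0 158 [ 475.08576836 -256.55746285] 1.0623816164787854
side13 152 [ 475.15103382 -256.57967273] 1.1861301727531697
```

```bash
python3 -m inch '[0.03,0,-0.005,0,0,0,-1,0.04,0,-0.005,0,0,0,-1,0.045,0,-0.005,0,0,0,-1,0.045,0,-0.005,0,0,0,-1,0.045,0,-0.005,0,0,0,-1,0.04,0,-0.005,0,0,0,-1,0.03,0,-0.005,0,0,0,-1,0,0,0,0,0,0,-1,0,0,0,0,0,0,-1]'; python3 - <<'E'
from h import *
for n in ["scene","side","wrist"]:
    D=env.read_camera(n)
    cv2.imwrite(f"pics/{n}14.png",D["pixels"])
s=env.state()
print(s["eef_pos"],s["joints"])
E
```

```text
t: 18.35
eef_pos: [476.3, -256.6, 361.6]
tcp_rot: [-1.572, 0.001, -1.678]
ft_force: [-0.4, 1.0, 0.2]
opening: 1.003
[ 476.79846659 -255.39534951  362.40591223] [-6.13938905e-01  2.49833719e-01  1.53906507e+00  8.73096322e-05
  1.35328406e+00 -5.09649303e-01]
```

View pics/wrist14.png

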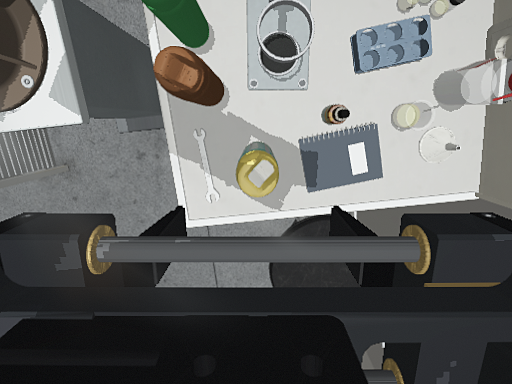

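View pics/side14.png

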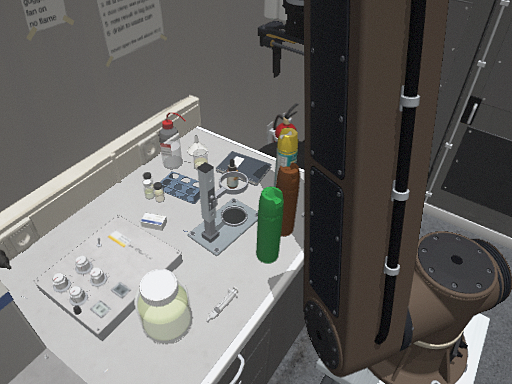

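The wrist view shows the cap centred at (258,172), in line with the finger mid-column. I'll check its position by ray.

```bash
python3 - <<'E'
from h import *
from scipy.optimize import least_squares
D=env.read_camera("wrist"); P=cloud(D); hsv=cv2.cvtColor(D["pixels"],cv2.COLOR_BGR2HSV)
k=(P[...,2]>203)&(P[...,2]<230)&(abs(P[...,0]-476)<60)&(abs(P[...,1]+255)<60)&(D["depth"]>0)
v,u=np.where(k); print(len(u),u.min(),u.max(),v.min(),v.max()); Q=P[k]; print(Q.min(0),Q.max(0),Q.mean(0))
for z0,z1 in [(165,180),(180,195),(195,205),(205,212),(212,222)]:
    k=(P[...,2]>z0)&(P[...,2]<z1)&(abs(P[...,0]-476)<60)&(abs(P[...,1]+255)<60)&(D["depth"]>0); Q=P[k]
    if len(Q): print(z0,len(Q),np.percentile(Q,[1,50,99],axis=0).round(1).tolist())
s=env.state();print(s["eef_pos"])
cv2.imwrite("pics/w15.png",cv2.resize(D["pixels"][130:215,215:300],None,fx=7,fy=7,interpolation=cv2.INTER_CUBIC))
E
```

```text
1087 236 277 155 196
[ 448.13304809 -278.48062575  203.01762905] [ 498.64647238 -230.0260071   219.34056164] [ 471.24880378 -256.09214327  213.09135798]
165 44 [[449.5, -242.7, 170.3], [473.7, -230.2, 174.4], [498.6, -227.4, 179.8]]
180 143 [[447.1, -253.8, 180.6], [487.6, -235.9, 190.8], [500.8, -227.8, 194.9]]
195 434 [[448.7, -262.1, 195.4], [482.1, -246.7, 202.2], [499.9, -229.4, 204.8]]
205 245 [[449.6, -267.5, 205.1], [474.2, -254.4, 208.4], [498.0, -231.0, 212.0]]
212 730 [[451.0, -277.6, 212.1], [466.7, -261.6, 216.5], [495.4, -233.0, 218.8]]
[ 476.82363921 -255.3713854   362.59481333]
```

View pics/w15.png

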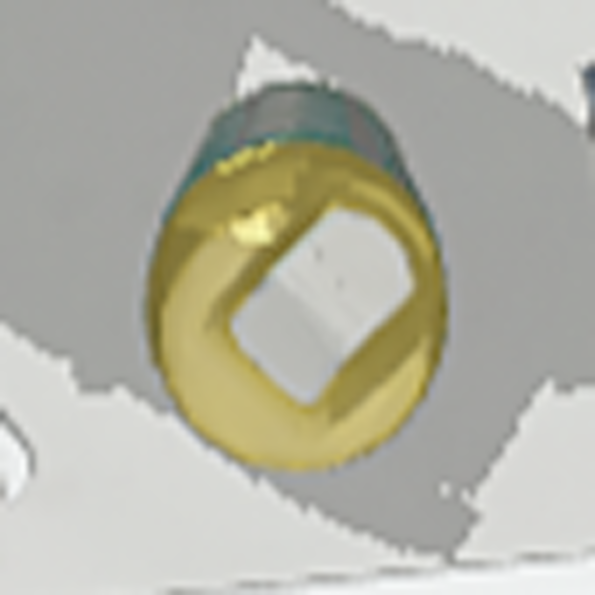

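```bash
python3 -m inch '[0.002,0.03,-0.001,0,0,0,-1,0,0.045,0,0,0,0,-1,0,0.045,0,0,0,0,-1,0,0.04,0,0,0,0,-1,0,0.025,0,0,0,0,-1,0,0.015,0,0,0,0,-1,0,0,0,0,0,0,-0.2,0,0,0,0,0,0,-0.2,0,0,0,0,0,0,-0.2]';python3 -m inch '[0,0,0,0,0,0,-0.2,0,0,0,0,0,0,-0.2]'
```

```text
t: 19.45
eef_pos: [475.9, -258.3, 163.9]
tcp_rot: [-1.569, -0.001, -1.676]
ft_force: [-0.6, -0.3, 0.6]
opening: 0.804
t: 19.65
eef_pos: [475.5, -258.4, 163.5]
tcp_rot: [-1.57, -0.001, -1.676]
ft_force: [0.7, 0.7, -1.1]
opening: 0.642
```

Close gradually, watching the side force.

```bash
python3 -m inch '[0,0,0,0,0,0,-0.2,0,0,0,0,0,0,-0.16]'|grep -E "force|open|pos";python3 -m inch '[0,0,0,0,0,0,-0.14,0,0,0,0,0,0,-0.12]'|grep -E "force|open|pos"; python3 -m inch '[0,0,0,0,0,0,0,0,0,0,0,0,0,0.5,0,0,0,0,0,0,1,0,0,0,0,0,0,1,0,0,0,0,0,0,1]'|grep -E "force|open|pos"
```

```text
eef_pos: [475.4, -258.4, 163.0]
ft_force: [0.1, 0.4, 0.5]
opening: 0.591
eef_pos: [475.5, -258.4, 162.9]
ft_force: [-0.5, 0.1, 3.3]
opening: 0.576
eef_pos: [475.4, -258.4, 162.9]
ft_force: [-0.7, 0.7, 5.2]
opening: 0.575
```

```bash
python3 -m inch '[0,-0.005,0,0,0,0,1,0,-0.015,0,0,0,0,1,0,0,0,0,0,0,1,0,0,0,0,0,0,1]'|grep -E "force|open|pos"; python3 -c "
from h import *
for n in ['scene','side','wrist']:
    D=env.read_camera(n); cv2.imwrite(f'pics/{n}16.png',D['pixels'])"
```

```text
eef_pos: [475.1, -258.2, 182.4]
ft_force: [-0.5, -1.0, -1.8]
opening: 0.571
```

View pics/side16.png

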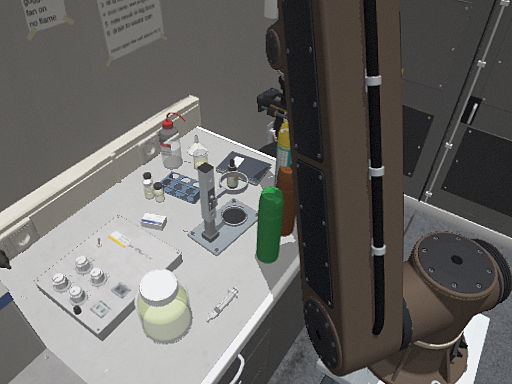

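View pics/wrist16.png

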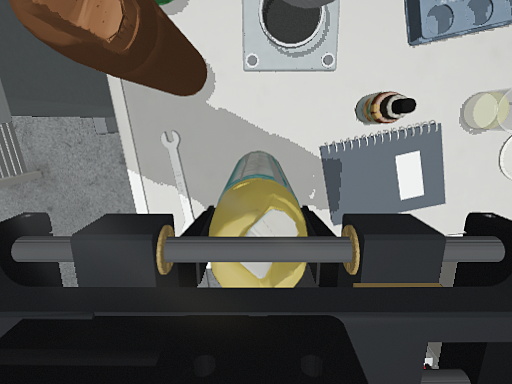

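Lifted and centred between the fingers (258,235). Next: raise, then carry to above the ring.

```bash
python3 -m inch '[0,-0.02,0,0,0,0,1,0,-0.03,0,0,0,0,1,0,-0.036,0,0,0,0,1,0,-0.03,0,0,0,0,1,0,-0.02,0,0,0,0,1,0,-0.01,0,0,0,0,1]'|grep -E "force|open|pos"; python3 -m inch '[-0.01,0,0.002,0,0,0,1,-0.02,0,0.004,0,0,0,1,-0.03,0,0.006,0,0,0,1,-0.035,0,0.007,0,0,0,1,-0.035,0,0.007,0,0,0,1,-0.027,0,0.005,0,0,0,1,-0.015,0,0.003,0,0,0,1,-0.008,0,0.002,0,0,0,1,0,0,0,0,0,0,1,0,0,0,0,0,0,1]'|grep -E "force|open|pos"; python3 -c "
from h import *
import pickle
for n in ['scene','side','wrist']:
    D=env.read_camera(n); pickle.dump(D,open(n+'17.pkl','wb')); cv2.imwrite(f'pics/{n}17.png',D['pixels'])
print(env.state()['eef_pos'],env.state()['tcp_rot'])"
```

```text
eef_pos: [475.5, -258.4, 330.0]
ft_force: [0.2, -0.4, -3.3]
opening: 0.575
eef_pos: [529.9, -83.8, 328.4]
ft_force: [0.1, -0.4, -2.1]
opening: 0.576
[529.89010459 -83.98526483 328.65891985] [-1.57085165e+00 -2.29456707e-04 -1.67744374e+00]
```

View pics/side17.png

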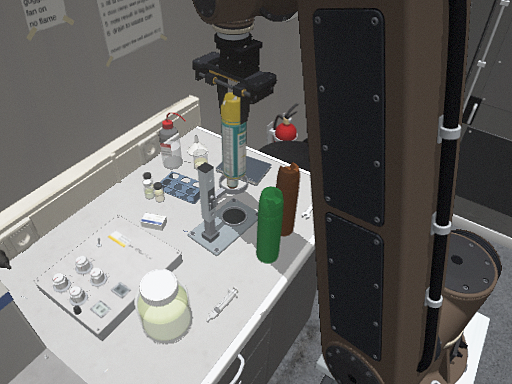

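View pics/scene17.png

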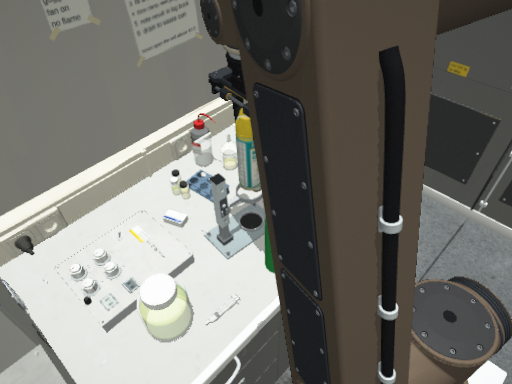

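View pics/wrist17.png

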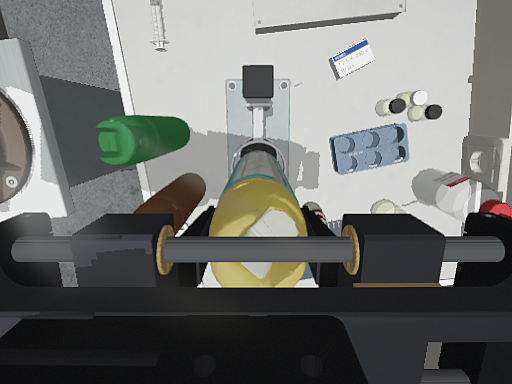

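The can hangs over the ring: side (235,145), wrist (258,200). I'll check its axis and the ring against each other in the same view.

```bash
python3 -m inch '[-0.0028,0,0,0,0,0,1,0,0,0,0,0,0,1]'|grep pos; python3 - <<'E'
from h import *
from scipy.optimize import least_squares
D=env.read_camera("side"); P=cloud(D); ok=D["depth"]>0
def fit(z0,z1,r):
    k=ok&(abs(P[...,0]-530)<50)&(abs(P[...,1]+81)<50)&(P[...,2]>z0)&(P[...,2]<z1)
    Q=P[k]; s=least_squares(lambda c:np.hypot(Q[:,0]-c[0],Q[:,1]-c[1])-r,[530,-81],loss="soft_l1"); return len(Q),s.x.round(1),round(np.abs(s.fun).mean(),1)
for a,b,r in [(180,210,28.5),(210,240,28.5),(240,270,28.5),(270,300,28.5),(300,325,28.5),(335,360,27),(132,140,37.5)]:
    print(a,b,fit(a,b,r))
k=ok&(abs(P[...,0]-530)<35)&(abs(P[...,1]+81)<35)&(P[...,2]>150); print(P[k][:,2].min())
cv2.imwrite("pics/s18.png",cv2.resize(D["pixels"][85:255,180:290],None,fx=4,fy=4,interpolation=cv2.INTER_CUBIC)[:600])
E
```

```text
eef_pos: [530.3, -80.5, 328.8]
180 210 (216, array([530.1, -78.1]), np.float64(0.9))
210 240 (233, array([530.1, -78.1]), np.float64(0.9))
240 270 (252, array([530.2, -77.9]), np.float64(0.8))
270 300 (278, array([530.1, -78.1]), np.float64(0.8))
300 325 (243, array([530.4, -78.3]), np.float64(0.8))
335 360 (298, array([527.8, -78.2]), np.float64(2.8))
132 140 (84, array([531.8, -79. ]), np.float64(2.0))
166.07428551530802
```

View pics/s18.png

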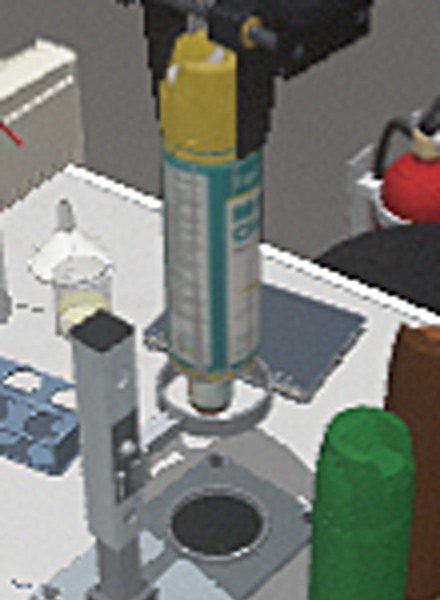

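The can is vertical and coaxial with the ring to within about 2 mm. Going down gently.

```bash
python3 -m inch '[0,0.01,0,0,0,0,1,0,0.01,0,0,0,0,1,0,0.01,0,0,0,0,1,0,0.01,0,0,0,0,1,0,0,0,0,0,0,1]'|grep -E "force|open|pos";python3 -m inch '[0,0.01,0,0,0,0,1,0,0.015,0,0,0,0,1,0,0.015,0,0,0,0,1,0,0.015,0,0,0,0,1,0,0.015,0,0,0,0,1,0,0.01,0,0,0,0,1,0,0.01,0,0,0,0,1,0,0,0,0,0,0,1]'|grep -E "force|open|pos"; python3 - <<'E'
from h import *
D=env.read_camera("side")
cv2.imwrite("pics/s19.png",cv2.resize(D["pixels"][95:245,180:290],None,fx=4,fy=4,interpolation=cv2.INTER_CUBIC)[:600])
print(env.state()['ft_force'],env.state()['moment'])
E
```

```text
eef_pos: [529.8, -80.2, 287.0]
ft_force: [0.3, 0.1, -3.0]
opening: 0.573
eef_pos: [530.0, -80.2, 197.6]
ft_force: [-0.7, 1.0, -3.3]
opening: 0.576
[ 0.83016183  0.14270193 -2.00206263] [-0.06749596 -0.08521213 -0.00563249]
```

View pics/s19.png

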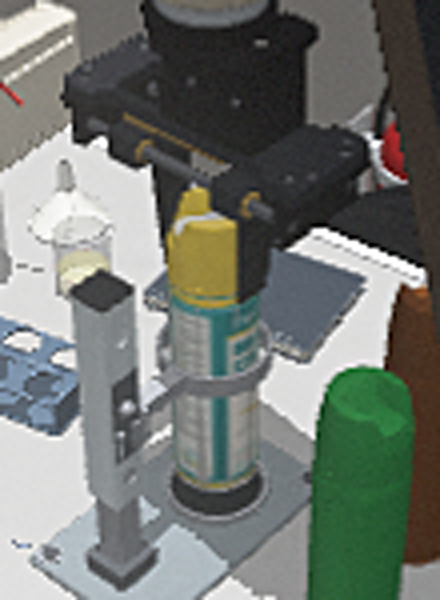

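The can is through the ring with no side force. About 26 mm remain.

```bash
python3 -m inch '[0,0.008,0,0,0,0,1,0,0.007,0,0,0,0,1,0,0.004,0,0,0,0,1,0,0.004,0,0,0,0,1,0,0,0,0,0,0,1]'|grep -E "force|open|pos"; python3 -m inch '[0,0.001,0,0,0,0,1,0,0.001,0,0,0,0,1]'|grep -E "force|open|pos"
```

```text
eef_pos: [530.2, -80.3, 175.2]
ft_force: [-0.2, 0.3, -2.8]
opening: 0.576
eef_pos: [530.5, -80.4, 173.9]
ft_force: [-0.1, 0.4, -2.3]
opening: 0.575
```

```bash
python3 -m inch '[0,0.001,0,0,0,0,1]'|grep -E "force|open|pos"
```

```text
eef_pos: [530.4, -80.4, 172.8]
ft_force: [-0.1, -0.3, -2.5]
opening: 0.576
```

```bash
python3 -m inch '[0,0.0005,0,0,0,0,1]'|grep -E "force|open|pos"
```

```text
eef_pos: [530.4, -80.3, 172.2]
ft_force: [0.5, -0.9, -2.8]
opening: 0.577
```

```bash
python3 -m inch '[0,0.0005,0,0,0,0,1,0,0.0005,0,0,0,0,1]'|grep -E "force|open|pos"
```

```text
eef_pos: [530.4, -80.3, 171.2]
ft_force: [0.8, 0.7, -2.8]
opening: 0.578
```

```bash
python3 -m inch '[0,0.0005,0,0,0,0,1,0,0,0,0,0,0,1]'|grep -E "force|open|pos"
```

```text
eef_pos: [530.4, -80.3, 171.0]
ft_force: [0.1, -0.1, 0.8]
opening: 0.577
```

Contact with the base came at 171.0, as computed. Release and withdraw straight up.

```bash
python3 -m inch '[0,0,0,0,0,0,-0.2,0,0,0,0,0,0,-0.3,0,0,0,0,0,0,-0.5,0,0,0,0,0,0,-0.7,0,0,0,0,0,0,-0.7,0,0,0,0,0,0,-0.7]'|grep -E "force|open|pos";  python3 -m inch '[0,-0.01,0,0,0,0,-0.7,0,-0.03,0,0,0,0,-0.7,0,-0.04,0,0,0,0,-0.7,0,-0.045,0,0,0,0,-0.7,0,-0.045,0,0,0,0,-0.7,0,-0.03,0,0,0,0,-0.7,0,0,0,0,0,0,-0.7,0,0,0,0,0,0,-0.7]'; python3 - <<'E'
from h import *
from scipy.optimize import least_squares
for n in ["side","scene","wrist"]:
    D=env.read_camera(n); cv2.imwrite(f"pics/{n}20.png",D["pixels"] if n!="side" else cv2.resize(D["pixels"][85:235,160:340],None,fx=4,fy=4,interpolation=cv2.INTER_CUBIC))
    if n=="side":
        P=cloud(D);ok=D["depth"]>0
        k=ok&(abs(P[...,0]-540)<40)&(abs(P[...,1]-14)<30)&(P[...,2]>235)&(P[...,2]<256); print("riser top",np.median(P[k],axis=0))
        for a,b in [(30,60),(60,100),(150,175)]:
            k=ok&(abs(P[...,0]-530)<35)&(abs(P[...,1]+79)<35)&(P[...,2]>a)&(P[...,2]<b);Q=P[k]
            print(a,len(Q),least_squares(lambda c:np.hypot(Q[:,0]-c[0],Q[:,1]-c[1])-28.5,[530,-80],loss="soft_l1").x)
        k=ok&(abs(P[...,0]-530)<35)&(abs(P[...,1]+79)<35)&(P[...,2]<260); print("can top",np.percentile(P[k][:,2],99.5))
E
```

```text
eef_pos: [530.4, -80.3, 170.7]
ft_force: [-0.3, -0.0, -0.2]
opening: 0.845
t: 27.15
eef_pos: [530.1, -80.2, 371.2]
tcp_rot: [-1.57, -0.0, -1.676]
ft_force: [0.1, -0.0, -1.0]
opening: 0.85
riser top [537.40466273  17.95896674 244.2866695 ]
30 168 [530.26220546 -77.86555555]
60 238 [530.23106364 -78.04782624]
150 190 [530.60110809 -78.36320827]
can top 226.71113452394047
```

View pics/side20.png

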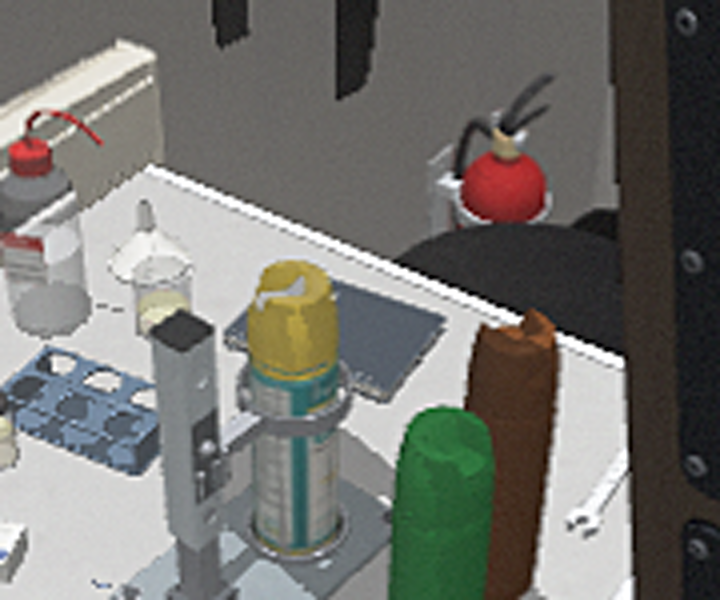

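View pics/wrist20.png

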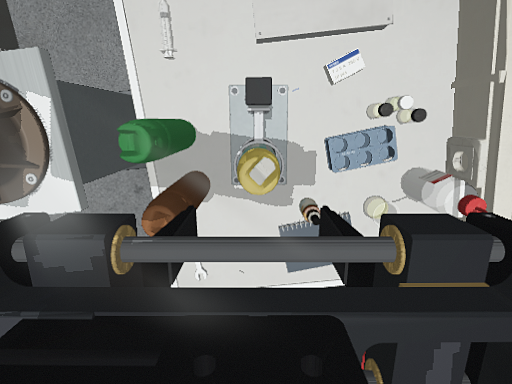

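The can stands upright inside the ring and rim (side zoom (295,410)), and its top is at 226.7 against 225 expected. The riser is still up at 244.3 and the button shows bright at (207,447). The spanner, syringe, bottle and look-alikes look undisturbed and the gripper is clear, so I'm handing in.

```bash
python3 -c "
from cell import env
print(env.job_done())"
```

```text
the job is handed in; nothing more can be done
None
```

The riser is latched in the next hole, and the can stands upright in the holder, down through the ring onto the base. I handed the job in at about 27 s of the 61 s allowed.

- **Riser:** I squeezed the button flush and slid the riser up about 55.5 mm until the button popped out of the next hole. Sliding force stayed at or below about 9 N. I stopped short the first time: at about 54 mm the button was only on its bevel, and the riser could still sink. I raised it further and tested again; it then rested firmly on the button with about 2 N of downward push. After release its top stayed at about 244 mm.
- **Can:** I gripped the can by its cap and lowered it through the ring with no noticeable side force. It touched the base at the computed height and is vertical, with its top at 226.7 mm against 225 expected.
- **Other things:** In the last wrist and side pictures, the parts of the scene in view looked undisturbed, and the gripper was clear of everything.
- **Disagreements:** The side camera reads y about 2 mm too high, for the post as well as the can. I compared positions within one view and relied on the contact readings. The button is only a few pixels wide in the pictures, so the firm contact is the stronger evidence that it is fully out.

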